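# Press a ball bearing into a polishing-lathe end cover

### The arm

A 6-joint arm with a two-finger parallel gripper is mounted at the origin on the work surface. World frame = base frame: x ahead of the robot, y to its left, z up, the work surface at z = 0. Lengths are in m, angles in rad, forces in N, time in s.
With the tool pointing down it reaches from about 0.25 to 0.8 m from the base axis. Payload 3.9 kg.
Tool frame: the origin (TCP) lies at the very end of the fingers, on their centre line; the grasp point (between the pads) lies 19 mm behind it; z points along the fingers, y is the line along which they close (so a half turn about z gives the same grasp; the last joint's range is limited). The gripper opens to 85 mm and grips with 20 to 120 N. Pads are 22 mm wide; open, the fingers measure 114 mm over their backs; the gripper's body (76 mm by 85 mm) begins 54 mm behind the grasp point. The pads swing forward as they close: fully open they stand 13 mm farther back than shut.
Start: joints at [1.117, 0.26, -0.138, 1.173, 0, 1.571], TCP at [0.23, 0.472, 0.231] pointing down, gripper open.
Joint ranges: [-2.78, 2.78], [-0.83, 1.72], [-1.28, 1.37], [-1.9, 2.12], [-1.57, 1.48], [-3.14, 3.14]. Speed limits (rad/s): [2.57, 2.57, 3.14, 3.14, 3.14, 3.14].

### API

Orientations are given as [roll, pitch, yaw] about the fixed x, y, z axes, in that order (R = Rz(yaw) Ry(pitch) Rx(roll)).
In Python, from bench import bot, vision gives the robot as it stands. The module is installed in compiled form; this text tells all that it offers.
- The arm moves only by the tool step_arm, never from a script. Its argument "increments" is a list that holds one entry, the list of rows, each a list of 7 numbers: the shift along the tool's x, y, z as a fraction of full scale, then the turn, a rotation vector about the tool's x, y, z as a fraction of full scale, then the opening, from -1 (shut) to 1 (fully open). A call has 1 to 20 rows; each row shifts and turns the commanded pose from where the row before left it, along the tool's axes as they then stand; what a row does not reach is not made up. Full scale, the value 1, is 4 cm for a shift and 6 degrees for a turn. A row lasts 1/10 s, in which the tool goes at most 50 mm and 8.59 degrees, less where a joint would pass 70% of its speed; a pose out of reach is approached as far as the arm can. A call with a number of a shift or a turn outside -1 to 1 is refused whole. A call with a gripper value outside its range is refused whole. The fingers move at their own pace and stop on an object; the grip force is fixed at half the most. Time passes only in rows, so rows that do not move let the fingers close. It gives the time, the measured TCP pose, the force, the opening and the grip force at its end, in the units of the state.
- bot.state(): the state, without advancing time (a new reading comes with each control period).
- vision.read_camera(name): name is "side" or "top"; returns a dict with "color" (420x560x3 uint8, red, green, blue), "fovy" (degrees; the focal length in pixels is half the picture's height over the tangent of half this angle, whatever the lens; pixels are square), "cx", "cy" (the principal point, pixels), "extrinsics" (4x4, takes a point from world to camera coordinates). Camera axes: x right, y up, looking along -z (the intrinsics and any distortion apply to the point x, -y, -z); pixel columns grow to the right and rows downward; lengths in m; the calibration is good to about 2 mm. A picture is of the moment at which its call begins. There is no depth.
- bot.hand_in(): hands the job in; it is judged then, once.
The state is a dict: "time_s": time; "joint_pos": joint angles; "qvel": joint speeds; "tau": joint torques, N m; "tool_pos": TCP position; "orientation": TCP orientation; "contact_force": force on the tool from outside, world axes, zero at the start; "moment": the same for the moment, N m; "gripper_width": finger opening in m; "grasp_force": force on a finger pad.
Only numpy, scipy, OpenCV 4.12 (cv2) and the standard library are available. Lean on these libraries where they do the work, as an engineer would, in place of code of your own. Each camera call takes 0.05 s, during which the arm holds its last target. There are 200 camera calls.

### The job

The end cover of the polishing lathe is getting a new ball bearing. Slide the cover square into the corner of the steel plate's fence; then set the bearing that fits its bore (the middle-sized of the three in the tray) straight in the mouth, and push it down with the fitting sleeve, not with the fingers, stopping as soon as the rising force shows that it sits on the shoulder. Stand the sleeve back upright on its grey mat, leaving the cover in the corner and everything else where it is.

Things in the scene. Friction and masses are not known exactly. Their poses are not given: they have to be found in the camera images.
- plate_corner (a point): inner corner of the fence on the fixed level steel plate, 220 x 220 mm, at the plate's upper face, 12 mm above the bench. From here the plate reaches 210 mm towards -x and -y of its own axes. Two fence bars, 10 mm wide, 10 mm high above the plate, meet here: one runs along the plate's y (inner face at x = 0), one along its x (inner face at y = 0). The plate's yaw varies.
- carrier_mid (a point): centre of the lathe's loose cast end cover (0.24 to 0.39 kg), bore up on the plate, 15 mm above its underside: square flange 84 x 84 mm, 10 mm thick, with a central round boss 58 mm in diameter up to 30 mm above the underside. x and y lie square to the flange's sides. Pushed into the corner it reads (-42, -42, 15) mm from plate_corner, sides parallel to the fence.
- bore_mouth (a point): centre of the bore at the boss's top face, 15 mm above carrier_mid. Bore 36 mm wide, 2 mm chamfer, shoulder 14 mm below the mouth. A sprung, tapering lining grips the bearing from 3 mm down: laid in level, it stays there about 6 mm proud. Pushing it on takes up to 10 to 12 N, in small slips; on the shoulder the force climbs steeply: stop by about 20 N. Over 80 N ruins it.
- bearing_mid (a point): centre, half-way up, of the bearing to fit: steel ball bearing of 35 mm outer diameter, 11 mm high, 15 mm bore, 45 g, lying flat in the tray; z up. Fully home, its top is 3 mm below the boss's face, this point 8.5 mm below bore_mouth.
- bearing_small_mid (a point): centre of a bearing of 28 mm outer diameter, 8 mm high, in the tray: not wanted, leave it
- bearing_large_mid (a point): centre of a bearing of 42 mm outer diameter, 12 mm high, in the tray: not wanted, leave it
- tray: fixed aluminium instrument tray 200 (its x) x 160 (its y) mm, walls 14 mm high, floor 2 mm above the bench; origin under its centre. The three bearings lie in a row along its x, about 58 mm apart, in any order: too close for fingers between them, so grip across the row, along the tray's y. Tray and mat may change sides.
- sleeve_mid (a point): centre, 50 mm above its foot, of the bearing-fitting sleeve (0.13 to 0.21 kg), upright on the grey mat: aluminium foot 33 mm in diameter up to 38 mm, then a black ribbed handle 22 mm in diameter up to 100 mm. Its flat foot goes on the bearing and follows it into the bore.
- mat_top (a point): middle of the upper face of the sleeve's fixed grey mat, 150 x 150 mm, 3 mm thick; x and y along its sides.
- bolt_dish: small steel dish on the plate, 38 mm wide, 22 mm high, near the fence bar's end on the plate's -y side; origin under its centre; leave it
- grease: plastic grease jar on the plate, 34 mm wide, 36 mm high, near the fence bar's end on the plate's -x side; origin under its centre; leave it
- oil: oil bottle on the mat, 36 mm wide, 95 mm high; origin under its centre; leave it
- compound_bar: wrapped bar of polishing compound beside the mat, 75 (x) x 32 (y) x 26 mm; origin under its centre; leave it
- felt_cone: felt polishing cone beside the tray, 40 mm wide, 50 mm high; origin under its centre; leave it
- screwdriver: screwdriver lying on the bench along its x beside the mat, 190 mm long, about 30 mm high; leave it

How it is judged:
On the way, in this order (a step that is already met when the one before it is completed fails the run):
1. the cover lies in the corner of the fence, within 3 mm of both bars and square to them (x of carrier_mid in the frame of plate_corner above -0.045 m and y of carrier_mid in the frame of plate_corner above -0.045 m and z of carrier_mid in the frame of plate_corner between 0.012 and 0.018 m and (angle between the x axis of carrier_mid and the x axis of plate_corner, either way round below 0.06 rad or angle between the x axis of carrier_mid and the y axis of plate_corner, either way round below 0.06 rad)), for 0.2 s.
2. the middle bearing is set straight in the mouth of the bore, let go, still at least 3 mm above its seat (x of carrier_mid in the frame of plate_corner above -0.047 m and y of carrier_mid in the frame of plate_corner above -0.047 m and z of carrier_mid in the frame of plate_corner between 0.012 and 0.018 m and (angle between the x axis of carrier_mid and the x axis of plate_corner, either way round below 0.06 rad or angle between the x axis of carrier_mid and the y axis of plate_corner, either way round below 0.06 rad) and horizontal distance between bearing_mid and carrier_mid below 0.0025 m and angle between the z axis of bearing_mid and the z axis of carrier_mid, either way round below 0.15 rad and z of bearing_mid in the frame of carrier_mid between 0.0095 and 0.019 m and contact force between the fingers and bearing below 0.5 N), for 0.2 s.
3. the bearing is on the shoulder (within 1 mm) and the sleeve presses on it with at least 5 N (horizontal distance between bearing_mid and carrier_mid below 0.0025 m and angle between the z axis of bearing_mid and the z axis of carrier_mid, either way round below 0.15 rad and z of bearing_mid in the frame of carrier_mid below 0.0075 m and contact force between sleeve and bearing above 5 N), for 0.05 s.
At the end, for the whole second after the job is handed in: The middle bearing is in the bore within 1 mm of its shoulder, straight; the cover lies flat, square in the fence's corner within 4 mm; the sleeve stands upright on its mat with its axis within the mat's edges; all are let go and at rest (x of carrier_mid in the frame of plate_corner above -0.046 m and y of carrier_mid in the frame of plate_corner above -0.046 m and z of carrier_mid in the frame of plate_corner between 0.012 and 0.018 m and (angle between the x axis of carrier_mid and the x axis of plate_corner, either way round below 0.06 rad or angle between the x axis of carrier_mid and the y axis of plate_corner, either way round below 0.06 rad) and horizontal distance between bearing_mid and carrier_mid below 0.0025 m and angle between the z axis of bearing_mid and the z axis of carrier_mid, either way round below 0.15 rad and z of bearing_mid in the frame of carrier_mid below 0.0075 m and linear speed of each of bearing, carrier, sleeve below 0.02 m/s and x of sleeve_mid in the frame of mat_top between -0.075 and 0.075 m and y of sleeve_mid in the frame of mat_top between -0.075 and 0.075 m and z of sleeve_mid in the frame of mat_top between 0.045 and 0.056 m and angle between sleeve_mid's own z axis and vertical below 0.12 rad); the robot touches nothing.
It fails at once if another thing on the bench is moved by more than 25 mm (distance of any of oil, compound_bar, bolt_dish, grease, felt_cone, screwdriver, bearing_small, bearing_large from where it was at the start of the episode above 0.025 m).
It fails at once if the sleeve presses on the bearing with more than 80 N (contact force between sleeve and bearing above 80 N).
It fails at once if the bearing is pushed down to its seat with the fingers (horizontal distance between bearing_mid and carrier_mid below 0.004 m and z of bearing_mid in the frame of carrier_mid below 0.009 m and contact force between the fingers and bearing above 3 N).
It also fails if it takes over 72 s, if anything falls off the work surface, if the arm or the gripper's body presses on something with over 40 N, if the wrist force passes 120 N, or if a joint passes its speed limit or range.

## Working session

There is one attempt and no reset: what is moved stays moved. The work goes in short steps, Python scripts to look and compute and a tool call to move; the robot and the scene stay as the last step left them, time stands still between calls to the robot, and variables do not carry over. Pictures are saved under pics/ and viewed, at most 13 in all, crops included, and the job is handed in when it is done.

Besides the shell and the picture viewer there is one more tool, called after "Call:" as name(argument=value, ...), one argument or row to a line, values as JSON. step_arm: Moves the arm, as the interface text tells. Its arguments: {"type":"object","properties":{"increments":{"type":"array"}},"required":["increments"]}

```bash
mkdir -p pics; cat > h.py <<'E'
import numpy as np, cv2
from bench import bot, vision
def cam(n):
    return vision.read_camera(n)
def K(c):
    h,w=c["color"].shape[:2]; f=h/2/np.tan(np.radians(c["fovy"])/2)
    return f
def ray(c,u,v):
    f=K(c); d=np.array([(u-c["cx"])/f,-(v-c["cy"])/f,-1.]); E=np.array(c["extrinsics"]); R,t=E[:3,:3],E[:3,3]
    return -R.T@t, R.T@d
def at(c,u,v,z):
    o,d=ray(c,u,v); return o+d*(z-o[2])/d[2]
def px(c,p):
    f=K(c);E=np.array(c["extrinsics"]);q=E[:3,:3]@np.array(p)+E[:3,3]; return np.array([c["cx"]+f*q[0]/-q[2],c["cy"]-f*q[1]/-q[2]])
def save(c,n,crop=None,s=1):
    im=c["color"][...,::-1]
    if crop: x0,y0,x1,y1=crop; im=im[y0:y1,x0:x1]
    cv2.imwrite("pics/"+n,cv2.resize(im,None,fx=s,fy=s,interpolation=cv2.INTER_CUBIC))
E
python3 - <<'E'
from h import *
print(bot.state())
for n in("top","side"):
    c=cam(n);save(c,n+"0.png",s=1.42);print(n,c["fovy"],c["cx"],c["cy"],np.round(c["extrinsics"],4).tolist(),[k for k in c])
    np.save(n+"0.npy",c,allow_pickle=True)
E
```

```text
{'time_s': 0.0, 'joint_pos': array([ 1.11700523e+00,  2.60655077e-01, -1.39406598e-01,  1.17267910e+00,
        5.22800686e-06,  1.57081893e+00]), 'qvel': array([-2.19021758e-03, -1.46052575e-04,  4.52053667e-05,  2.16472432e-03,
        1.81152686e-03, -1.58590543e-03]), 'tau': array([ 4.85705477e-04, -4.05680180e+01,  2.53920239e+01,  1.88127748e-02,
       -1.15211947e-06, -7.16976047e-06]), 'tool_pos': array([0.22984278, 0.47124479, 0.23046587]), 'orientation': array([-3.13964821e+00, -5.18405140e-06,  2.68777894e+00]), 'contact_force': array([ 0.10695145, -0.93476069, -0.60225627]), 'moment': array([ 0.00760395, -0.01389187, -0.01686233]), 'grasp_force': 0.0, 'gripper_width': 0.08570014358658987}
top 49.957027362917714 275.6643380172666 204.61050876966965 [[-0.0015, -1.0, -0.0091, -0.0329], [0.9876, -0.0029, 0.1569, -0.5662], [-0.1569, -0.0088, 0.9876, -1.2559], [0.0, 0.0, 0.0, 1.0]] ['color', 'fovy', 'cx', 'cy', 'extrinsics']
side 51.252465986565134 280.0255864358716 204.27309106274447 [[-0.9813, -0.1926, -0.0029, 0.5325], [0.1151, -0.5981, 0.7931, -0.1415], [-0.1545, 0.7779, 0.6091, -0.9957], [0.0, 0.0, 0.0, 1.0]] ['color', 'fovy', 'cx', 'cy', 'extrinsics']
```

View pics/top0.png

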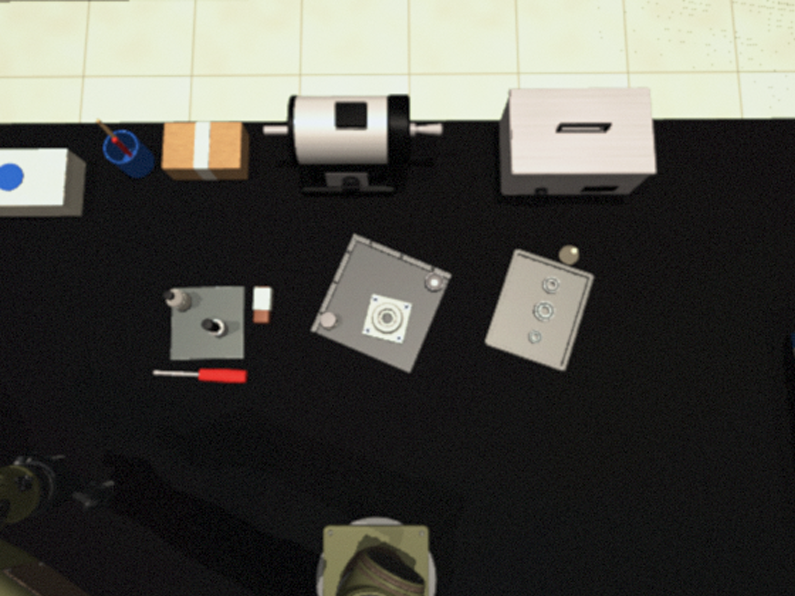

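View pics/side0.png

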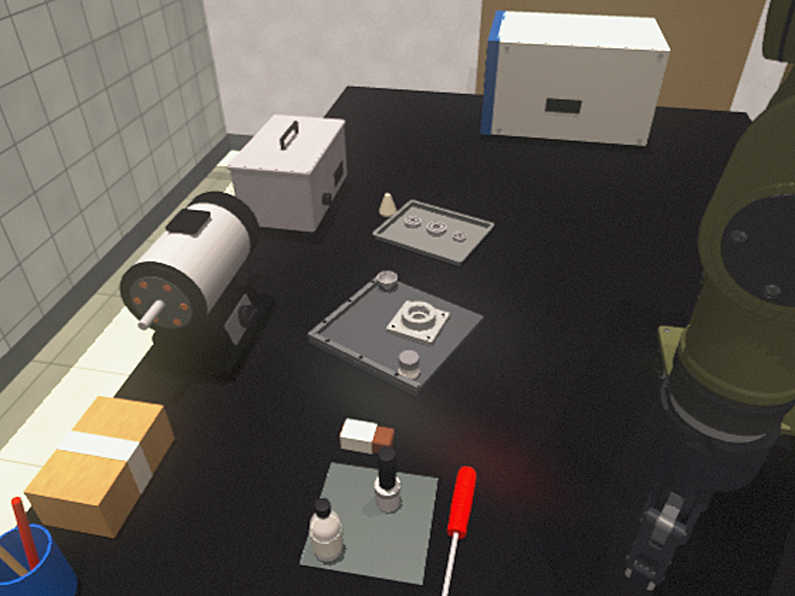

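The top view shows the plate's fence corner at about (357,240), with the dish at (434,282), the jar at (329,321) and the cover at (387,318). The bearings lie at (552,285), (543,310) and (535,337), the sleeve at (215,326) and the oil bottle at (177,298). Next I'll take crops to measure more precisely.

```bash
python3 - <<'E'
from h import *
t=np.load("top0.npy",allow_pickle=True).item();s=np.load("side0.npy",allow_pickle=True).item()
save(t,"tp.png",(215,160,425,270),3.8)
save(s,"sp.png",(210,130,350,285),3.8)
E
```

```text
(no output)
```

View pics/tp.png

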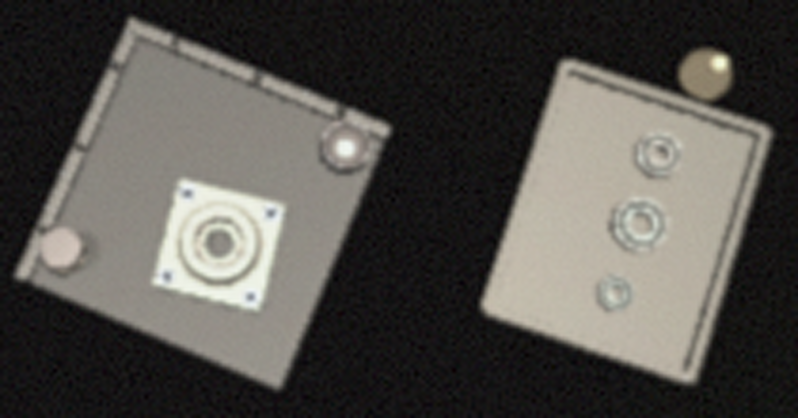

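View pics/sp.png

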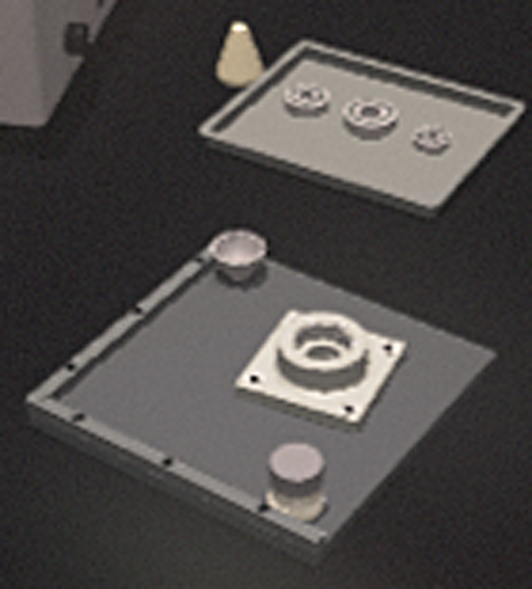

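The top crop shows the fence's outer corner at (132,16), its ends at (390,128) and (18,275), and the plate's near corner at (282,388). The flange corners are at (181,180), (286,204), (258,311) and (152,282). The bearings are at (659,155) for the middle one, (639,224) for the large and (614,293) for the small; the side crop gives the same sizes at (307,97), (370,115) and (432,137).

```bash
python3 - <<'E'
from h import *
t=np.load("top0.npy",allow_pickle=True).item();s=np.load("side0.npy",allow_pickle=True).item()
T=lambda x,y,z:at(t,215+(x+.5)/3.8-.5,160+(y+.5)/3.8-.5,z)
S=lambda x,y,z:at(s,210+(x+.5)/3.8-.5,130+(y+.5)/3.8-.5,z)
np.set_printoptions(precision=4,suppress=True)
A=[T(132,16,.022),T(390,128,.022),T(282,388,.012),T(18,275,.022)]
print("plate",*A,[np.linalg.norm(A[i]-A[i-1]) for i in range(4)])
print("yaws",[np.degrees(np.arctan2(*(p-q)[[1,0]])) for p,q in((A[0],A[3]),(A[0],A[1]),(A[1],A[2]),(A[3],A[2]))])
B=[S(28,402,.022),S(213,243,.022),S(327,541,.022),S(496,352,.012)]
print("plate side",*B)
F=[T(*p,.022) for p in((181,180),(286,204),(258,311),(152,282))]
print("cover",np.mean(F,0),[np.linalg.norm(F[i]-F[i-1]) for i in range(4)],[np.degrees(np.arctan2(*(p-q)[[1,0]])) for p,q in((F[0],F[3]),(F[0],F[1]),(F[1],F[2]),(F[3],F[2]))])
G=[S(*p,.022) for p in((287,310),(406,344),(359,428),(236,383))]
print("cover side",np.mean(G,0)); print("boss top",T(219,241,.042))
for n,p,q,z in(("mid",(659,155),(307,97),.013),("large",(639,224),(370,115),.014),("small",(614,293),(432,137),.010)):
  print(n,T(*p,z),S(*q,z))
print("tray",[T(*p,.014) for p in((561,58),(772,130),(694,384),(481,310))])
print("dish",T(345,147,.034),"jar",T(61,246,.048),"cone",T(705,74,.025))
m=1.42
V=lambda x,y,z:at(t,(x+.5)/m-.5,(y+.5)/m-.5,z);W=lambda x,y,z:at(s,(x+.5)/m-.5,(y+.5)/m-.5,z)
print("mat",[V(*p,.003) for p in((170,287),(244,286),(244,359),(171,359))]," side",[W(*p,.003) for p in((333,462),(438,471),(424,583),(301,565))])
print("sleeve top",V(208,323,.103),W(387,452,.103),"oil",V(169,294,.098),W(322,504,.098),"screw",V(155,372,.015),V(246,377,.015), "comp",V(262,290,.026),V(262,322,.026))
E
```

```text
plate [0.693  0.0442 0.022 ] [ 0.603  -0.1566  0.022 ] [ 0.4035 -0.0719  0.012 ] [0.4895 0.13   0.022 ] [np.float64(0.22083704721753866), np.float64(0.21995304421902082), np.float64(0.21697573920425692), np.float64(0.21962040620720866)]
yaws [np.float64(-22.86755813175551), np.float64(65.86630022335979), np.float64(-23.00186244533496), np.float64(66.93194252913383)]
plate side [0.6869 0.0496 0.022 ] [ 0.6093 -0.1386  0.022 ] [0.4819 0.132  0.022 ] [ 0.4015 -0.0677  0.012 ]
cover [ 0.513  -0.0242  0.022 ] [np.float64(0.08186834745232859), np.float64(0.0831096092235993), np.float64(0.08515406061571905), np.float64(0.0840178870065536)] [np.float64(-15.546504256641699), np.float64(76.83352522562117), np.float64(-14.887235134715226), np.float64(74.57027953953106)]
cover side [ 0.5109 -0.0212  0.022 ]
boss top [ 0.5129 -0.0243  0.042 ]
mid [ 0.5827 -0.3659  0.013 ] [ 0.5809 -0.3627  0.013 ]
large [ 0.5286 -0.348   0.014 ] [ 0.5261 -0.3432  0.014 ]
small [ 0.4757 -0.3277  0.01  ] [ 0.474  -0.3262  0.01  ]
tray [array([ 0.6599, -0.2921,  0.014 ]), array([ 0.602 , -0.4541,  0.014 ]), array([ 0.4059, -0.385 ,  0.014 ]), array([ 0.4625, -0.2246,  0.014 ])]
dish [ 0.5861 -0.1208  0.034 ] jar [0.5088 0.0945 0.048 ] cone [ 0.6443 -0.4011  0.025 ]
mat [array([0.5821, 0.433 , 0.003 ]), array([0.5838, 0.2769, 0.003 ]), array([0.4308, 0.2716, 0.003 ]), array([0.4311, 0.4229, 0.003 ])]  side [array([0.58  , 0.2791, 0.003 ]), array([0.4342, 0.266 , 0.003 ]), array([0.4281, 0.4243, 0.003 ]), array([0.5768, 0.4308, 0.003 ])]
sleeve top [0.4949 0.3196 0.103 ] [0.4922 0.3239 0.103 ] oil [0.5525 0.3999 0.098 ] [0.5507 0.4051 0.098 ] screw [0.4041 0.4501 0.015 ] [0.3937 0.2633 0.015 ] comp [0.5715 0.2337 0.026 ] [0.5051 0.2317 0.026 ]
```

Call:
step_arm(
  increments=[
    [[-0.783, -0.534, 0.15, 0, 0, 0, 1], [-0.783, -0.534, 0.15, 0, 0, 0, 1], [-0.783, -0.534, 0.15, 0, 0, 0, 1], [-0.783, -0.534, 0.15, 0, 0, 0, 1], [-0.783, -0.534, 0.15, 0, 0, 0, 1], [-0.783, -0.534, 0.15, 0, 0, 0, 1], [-0.783, -0.534, 0.15, 0, 0, 0, 1], [-0.783, -0.534, 0.15, 0, 0, 0, 1], [-0.783, -0.534, 0.15, 0, 0, 0, 1], [-0.783, -0.534, 0.25, 0, 0, 0, 1], [-0.783, -0.534, 0.25, 0, 0, 0, 1], [-0.783, -0.534, 0.3, 0, 0, 0, 1], [-0.783, -0.534, 0.3, 0, 0, 0, 1], [-0.783, -0.534, 0.4, 0, 0, 0, 1], [-0.783, -0.534, 0.4, 0, 0, 0, 1], [0, 0, 0.3, 0, 0, 0, 1], [0, 0, 0, 0, 0, 0, 1]],
  ],
)

```text
time_s: 1.8
tool_pos: [0.51, -0.0225, 0.0872]
orientation: [-3.14, -0.005, 2.686]
contact_force: [-1.1, 0.5, -0.0]
gripper_width: 0.0854
grasp_force: 0.0
```

```bash
cat >> h.py <<'E'
def go(x,y,z=None,yaw=None):
    "units of shift in tool axes (full scale 40mm) and turn about tool z (6 deg); shifts before turn"
    s=bot.state();p=s["tool_pos"];w=s["orientation"][2]
    d=np.array([x,y])-p[:2];X=np.array([np.cos(w),np.sin(w)]);Y=np.array([np.sin(w),-np.cos(w)])
    print("t",round(s["time_s"],2),"pos",np.round(p,4),"rpy deg",np.round(np.degrees(s["orientation"]),2),"F",np.round(s["contact_force"],1),"w",round(s["gripper_width"],4),"g",round(s["grasp_force"],1),"j",np.round(s["joint_pos"],2))
    print("x %.3f y %.3f"%(d@X/.04,d@Y/.04),"" if z is None else "z %.3f"%((p[2]-z)/.04),"" if yaw is None else "turn %.3f"%(-((yaw-np.degrees(w)+180)%360-180)/6))
E
python3 - <<'E'
from h import *
go(.512,-.023,.045)
E
```

```text
t 1.8 pos [ 0.51   -0.0225  0.0872] rpy deg [-179.91   -0.27  153.89] F [-1.1  0.5 -0. ] w 0.0854 g 0.0 j [-0.04  0.35 -0.42  0.81  0.    0.41]
x -0.051 y 0.011 z 1.055
```

Call:
step_arm(
  increments=[
    [[-0.05, 0.01, 0.6, 0, 0, 0, 1], [0, 0, 0.55, 0, 0, 0, 1], [0, 0, 0.25, 0, 0, 0, 1], [0, 0, 0.2, 0, 0, 0, 1], [0, 0, 0, 0, 0, 0, -1], [0, 0, 0, 0, 0, 0, -1], [0, 0, 0, 0, 0, 0, -1], [0, 0, 0, 0, 0, 0, -1], [0, 0, 0, 0, 0, 0, -1]],
  ],
)

```text
time_s: 2.7
tool_pos: [0.5141, -0.0227, 0.0268]
orientation: [-3.141, 0.001, 2.688]
contact_force: [-2.7, 0.1, 4.8]
gripper_width: 0.056
grasp_force: 62.6
```

Call:
step_arm(
  increments=[
    [[0, 0, -0.05, 0, 0, 0, 1], [0, 0, 0, 0, 0, 0, 1], [0, 0, 0, 0, 0, 0.5, 1], [0, 0, 0, 0, 0, 1, 1], [0, 0, 0, 0, 0, 1, 1], [0, 0, 0, 0, 0, 1, 1], [0, 0, 0, 0, 0, 1, 1], [0, 0, 0, 0, 0, 1, 1], [0, 0, 0, 0, 0, 1, 1], [0, 0, 0, 0, 0, 1, 1], [0, 0, 0, 0, 0, 1, 1], [0, 0, 0, 0, 0, 1, 1], [0, 0, 0, 0, 0, 1, 1], [0, 0, 0, 0, 0, 1, 1], [0, 0, 0, 0, 0, 1, 1], [0, 0, 0, 0, 0, 1, 1], [0, 0, 0, 0, 0, 1, 1], [0, 0, 0, 0, 0, 0.5, 1], [0, 0, 0, 0, 0, 0, 1]],
  ],
)

```text
time_s: 4.6
tool_pos: [0.5144, -0.0225, 0.0276]
orientation: [3.141, -0.0, 1.117]
contact_force: [0.8, -0.6, -0.4]
gripper_width: 0.0852
grasp_force: 0.0
```

```bash
python3 - <<'E'
from h import *
go(.514,-.0227,.027,63.9)
E
```

```text
t 4.6 pos [ 0.5144 -0.0225  0.0276] rpy deg [ 1.7996e+02 -3.0000e-02  6.4010e+01] F [ 0.8 -0.6 -0.4] w 0.0852 g 0.0 j [-0.04  0.42 -0.49  0.66  0.    1.98]
x -0.008 y -0.007 z 0.016 turn 0.018
```

Call:
step_arm(
  increments=[
    [[0, 0, 0, 0, 0, 0, -1], [0, 0, 0, 0, 0, 0, -1], [0, 0, 0, 0, 0, 0, -1], [0, 0, 0, 0, 0, 0, -1], [0, 0, 0, 0, 0, 0, -1], [0, 0, 0, 0, 0, 0.5, -1], [0, 0, 0, 0, 0, 0.5, -1], [0, 0, 0, 0, 0, 0.42, -1], [0, 0, 0, 0, 0, 0, -1]],
  ],
)

```text
time_s: 5.5
tool_pos: [0.5146, -0.0225, 0.0282]
orientation: [3.14, -0.001, 0.968]
contact_force: [-1.3, 0.8, 5.8]
gripper_width: 0.0559
grasp_force: 62.1
```

```bash
python3 - <<'E'
from h import *
go(.6217-.008*1.313,.0194-.008*.525)
c=cam("top");save(c,"t2.png",(215,160,355,270),5)
E
```

```text
t 5.5 pos [ 0.5146 -0.0225  0.0282] rpy deg [ 1.7993e+02 -6.0000e-02  5.5460e+01] F [-1.3  0.8  5.8] w 0.0559 g 62.1 j [-0.04  0.42 -0.49  0.66  0.    2.13]
x 2.146 y 1.455
```

View pics/t2.png

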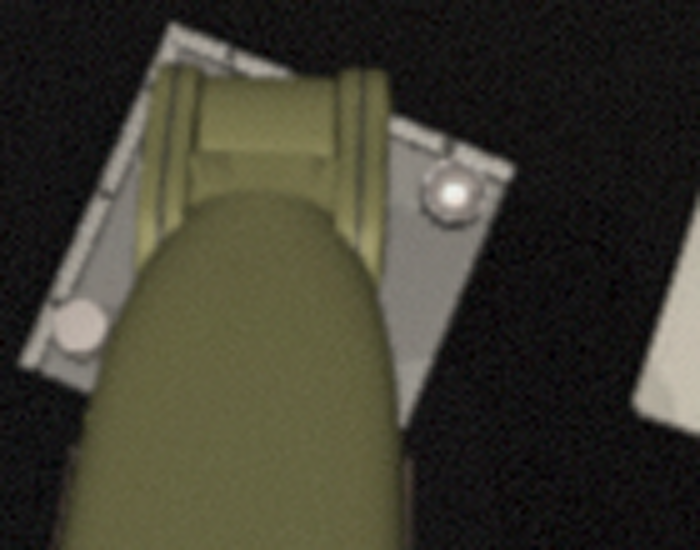

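The arm hides the cover: only the fence corner at (173,28), the dish at (452,193) and the jar at (78,326) are visible, and none of them has moved. I'll continue towards the corner using force.

Call:
step_arm(
  increments=[
    [[0.2, 0.14, 0, 0, 0, 0, -1], [0.35, 0.24, 0, 0, 0, 0, -1], [0.35, 0.24, 0, 0, 0, 0, -1], [0.35, 0.24, 0, 0, 0, 0, -1], [0.35, 0.24, 0, 0, 0, 0, -1], [0.35, 0.23, 0, 0, 0, 0, -1], [0.2, 0.13, 0, 0, 0, 0, -1], [0, 0, 0, 0, 0, 0, -1]],
  ],
)

```text
time_s: 6.35
tool_pos: [0.6102, 0.0148, 0.0282]
orientation: [-3.141, 0.002, 0.969]
contact_force: [-3.9, -2.2, 8.9]
gripper_width: 0.0555
grasp_force: 63.5
```

```bash
python3 - <<'E'
from h import *
go(.6217,.0194)
x=np.array([np.cos(np.radians(-23.2)),np.sin(np.radians(-23.2))]);y=np.array([-x[1],x[0]])
p=bot.state()["tool_pos"][:2]
for k,d in(("x",x),("y",y)):
    print(k,"10mm:");q=p+.01*d;go(*q)
E
```

```text
t 6.35 pos [0.6102 0.0148 0.0282] rpy deg [-1.7997e+02  1.2000e-01  5.5510e+01] F [-3.9 -2.2  8.9] w 0.0555 g 63.5 j [ 0.02  0.55 -0.24  0.78 -0.    2.2 ]
x 0.257 y 0.171  
x 10mm:
t 6.35 pos [0.6102 0.0148 0.0282] rpy deg [-1.7997e+02  1.2000e-01  5.5510e+01] F [-3.9 -2.2  8.9] w 0.0555 g 63.5 j [ 0.02  0.55 -0.24  0.78 -0.    2.2 ]
x 0.049 y 0.245  
y 10mm:
t 6.35 pos [0.6102 0.0148 0.0282] rpy deg [-1.7997e+02  1.2000e-01  5.5510e+01] F [-3.9 -2.2  8.9] w 0.0555 g 63.5 j [ 0.02  0.55 -0.24  0.78 -0.    2.2 ]
x 0.245 y -0.049
```

Call:
step_arm(
  increments=[
    [[0.06, -0.012, 0, 0, 0, 0, -1], [0.06, -0.012, 0, 0, 0, 0, -1], [0.06, -0.012, 0, 0, 0, 0, -1], [0, 0, 0, 0, 0, 0, -1]],
  ],
)

```text
time_s: 6.75
tool_pos: [0.6132, 0.0202, 0.0282]
orientation: [3.14, 0.003, 0.968]
contact_force: [-2.0, -4.6, 7.4]
gripper_width: 0.0558
grasp_force: 63.4
```

Call:
step_arm(
  increments=[
    [[0.04, -0.008, 0, 0, 0, 0, -1], [0, 0, 0, 0, 0, 0, -1]],
  ],
)

```text
time_s: 6.95
tool_pos: [0.6139, 0.0214, 0.0283]
orientation: [3.14, 0.003, 0.968]
contact_force: [-2.5, -5.2, 6.9]
gripper_width: 0.0557
grasp_force: 63.4
```

Call:
step_arm(
  increments=[
    [[0.04, -0.008, 0, 0, 0, 0, -1], [0, 0, 0, 0, 0, 0, -1]],
  ],
)

```text
time_s: 7.15
tool_pos: [0.6145, 0.0227, 0.0282]
orientation: [3.14, 0.004, 0.968]
contact_force: [-2.9, -5.5, 7.0]
gripper_width: 0.0556
grasp_force: 63.4
```

Call:
step_arm(
  increments=[
    [[0.04, -0.008, 0, 0, 0, 0, -1], [0, 0, 0, 0, 0, 0, -1]],
  ],
)

```text
time_s: 7.35
tool_pos: [0.6144, 0.0228, 0.0282]
orientation: [3.139, 0.007, 0.967]
contact_force: [-3.3, -9.2, 9.0]
gripper_width: 0.0558
grasp_force: 63.5
```

Call:
step_arm(
  increments=[
    [[0.04, -0.008, 0, 0, 0, 0, -1], [0, 0, 0, 0, 0, 0, -1]],
  ],
)

```text
time_s: 7.55
tool_pos: [0.6144, 0.0229, 0.0282]
orientation: [3.138, 0.01, 0.966]
contact_force: [-6.3, -12.9, 11.2]
gripper_width: 0.0555
grasp_force: 63.7
```

Call:
step_arm(
  increments=[
    [[0.025, -0.005, 0, 0, 0, 0, -1], [0, 0, 0, 0, 0, 0, -1]],
  ],
)

```text
time_s: 7.75
tool_pos: [0.6144, 0.023, 0.0282]
orientation: [3.138, 0.012, 0.965]
contact_force: [-6.3, -14.9, 11.7]
gripper_width: 0.0554
grasp_force: 63.7
```

Call:
step_arm(
  increments=[
    [[-0.04, 0.06, 0, 0, 0, 0, -1], [0.012, 0.06, 0, 0, 0, 0, -1], [0.012, 0.06, 0, 0, 0, 0, -1], [0, 0, 0, 0, 0, 0, -1]],
  ],
)

```text
time_s: 8.15
tool_pos: [0.6146, 0.0228, 0.0282]
orientation: [-3.132, 0.01, 0.968]
contact_force: [-16.6, -1.9, 21.1]
gripper_width: 0.056
grasp_force: 64.8
```

Call:
step_arm(
  increments=[
    [[0.008, 0.04, 0, 0, 0, 0, -1], [0, 0, 0, 0, 0, 0, -1]],
  ],
)

```text
time_s: 8.35
tool_pos: [0.6146, 0.0227, 0.0283]
orientation: [-3.13, 0.01, 0.968]
contact_force: [-20.9, -1.2, 24.4]
gripper_width: 0.0557
grasp_force: 65.1
```

Call:
step_arm(
  increments=[
    [[0.008, 0.04, 0, 0, 0, 0, -1], [0, 0, 0, 0, 0, 0, -1]],
  ],
)

```text
time_s: 8.55
tool_pos: [0.6147, 0.0227, 0.0283]
orientation: [-3.127, 0.01, 0.968]
contact_force: [-24.1, 1.1, 26.4]
gripper_width: 0.0561
grasp_force: 65.4
```

Call:
step_arm(
  increments=[
    [[0.008, 0.04, 0, 0, 0, 0, -1], [0, 0, 0, 0, 0, 0, -1]],
  ],
)

```text
time_s: 8.75
tool_pos: [0.6149, 0.0226, 0.0284]
orientation: [-3.125, 0.011, 0.969]
contact_force: [-25.7, 1.3, 28.4]
gripper_width: 0.0562
grasp_force: 65.7
```

Call:
step_arm(
  increments=[
    [[-0.03, -0.15, 0, 0, 0, 0, -1], [-0.03, -0.15, 0, 0, 0, 0, -1], [0, 0, -0.1, 0, 0, 0, 1], [0, 0, -0.02, 0, 0, 0, 1], [0, 0, 0, 0, 0, 0, 1]],
  ],
)

```text
time_s: 9.25
tool_pos: [0.6159, 0.0274, 0.0323]
orientation: [3.141, -0.001, 0.969]
contact_force: [0.1, -0.4, 0.3]
gripper_width: 0.0859
grasp_force: 0.0
```

```bash
python3 - <<'E'
from h import *
go(.6147,.0227,.0325,55.5)
E
```

```text
t 9.25 pos [0.6159 0.0274 0.0323] rpy deg [ 1.7998e+02 -5.0000e-02  5.5500e+01] F [ 0.1 -0.4  0.3] w 0.0859 g 0.0 j [ 0.04  0.55 -0.22  0.79  0.    2.22]
x -0.114 y 0.041 z -0.005 turn 0.000
```

Call:
step_arm(
  increments=[
    [[-0.11, 0.04, 0, 0, 0, 0, 1], [0, 0, 0, 0, 0, 0, 1], [0, 0, 0, 0, 0, 0, -1], [0, 0, 0, 0, 0, 0, -1], [0, 0, 0, 0, 0, 0, -1], [0, 0, 0, 0, 0, 0, -1], [0, 0, 0, 0, 0, 0, -1], [0.012, 0.06, 0, 0, 0, 0, -1], [0.012, 0.06, 0, 0, 0, 0, -1], [0.012, 0.06, 0, 0, 0, 0, -1], [0, 0, 0, 0, 0, 0, -1]],
  ],
)

```text
time_s: 10.35
tool_pos: [0.6185, 0.0209, 0.0328]
orientation: [-3.137, 0.001, 0.969]
contact_force: [-7.2, 3.1, 9.3]
gripper_width: 0.0551
grasp_force: 62.6
```

Call:
step_arm(
  increments=[
    [[0.008, 0.04, 0, 0, 0, 0, -1], [0, 0, 0, 0, 0, 0, -1]],
  ],
)

```text
time_s: 10.55
tool_pos: [0.6196, 0.0205, 0.0328]
orientation: [-3.136, 0.001, 0.969]
contact_force: [-7.8, 3.1, 10.3]
gripper_width: 0.055
grasp_force: 62.7
```

Moving freely now.

Call:
step_arm(
  increments=[
    [[0.008, 0.04, 0, 0, 0, 0, -1], [0.008, 0.04, 0, 0, 0, 0, -1], [0, 0, 0, 0, 0, 0, -1]],
  ],
)

```text
time_s: 10.85
tool_pos: [0.6228, 0.0191, 0.0329]
orientation: [-3.137, 0.001, 0.969]
contact_force: [-8.2, 3.5, 9.5]
gripper_width: 0.0553
grasp_force: 62.7
```

Call:
step_arm(
  increments=[
    [[0.008, 0.04, 0, 0, 0, 0, -1], [0.008, 0.04, 0, 0, 0, 0, -1], [0, 0, 0, 0, 0, 0, -1]],
  ],
)

```text
time_s: 11.15
tool_pos: [0.6232, 0.0189, 0.0329]
orientation: [-3.132, 0.001, 0.97]
contact_force: [-12.3, 5.5, 15.2]
gripper_width: 0.0549
grasp_force: 63.5
```

Call:
step_arm(
  increments=[
    [[0.008, 0.04, 0, 0, 0, 0, -1], [0, 0, 0, 0, 0, 0, -1]],
  ],
)

```text
time_s: 11.35
tool_pos: [0.6233, 0.0188, 0.0329]
orientation: [-3.129, 0.002, 0.97]
contact_force: [-15.5, 7.6, 17.9]
gripper_width: 0.0552
grasp_force: 63.8
```

Call:
step_arm(
  increments=[
    [[0.05, -0.05, 0, 0, 0, 0, -1], [0.05, -0.02, 0, 0, 0, 0, -1], [0, 0, 0, 0, 0, 0, -1]],
  ],
)

```text
time_s: 11.65
tool_pos: [0.6231, 0.019, 0.0328]
orientation: [-3.135, 0.01, 0.968]
contact_force: [-15.7, -4.3, 17.8]
gripper_width: 0.0554
grasp_force: 63.6
```

Call:
step_arm(
  increments=[
    [[-0.08, -0.04, 0, 0, 0, 0, -1], [0, 0, 0, 0, 0, 0, -1]],
  ],
)

```text
time_s: 11.85
tool_pos: [0.6231, 0.019, 0.0328]
orientation: [-3.137, 0.003, 0.969]
contact_force: [-8.9, 0.4, 11.1]
gripper_width: 0.0552
grasp_force: 62.8
```

Call:
step_arm(
  increments=[
    [[0, 0, 0, 0, 0, 0, 1], [0, 0, 0, 0, 0, 0, 1], [0, 0, 0, 0, 0, 0, 1], [0, 0, -0.5, 0, 0, -0.5, 1], [0, 0, -1, 0, 0, -1, 1], [0, 0, -0.8, 0, 0, -1, 1], [0, 0, 0, 0, 0, -1, 1], [0, 0, 0, 0, 0, -1, 1], [0, 0, 0, 0, 0, -1, 1], [0, 0, 0, 0, 0, -1, 1], [0, 0, 0, 0, 0, -1, 1], [0, 0, 0, 0, 0, -1, 1], [0, 0, 0, 0, 0, -1, 1], [0, 0, 0, 0, 0, -1, 1], [0, 0, 0, 0, 0, -1, 1], [0, 0, 0, 0, 0, -1, 1], [0, 0, 0, 0, 0, -1, 1], [0, 0, 0, 0, 0, -1, 1], [0, 0, 0, 0, 0, -1, 1], [0, 0, 0, 0, 0, -1, 1]],
  ],
)

```text
time_s: 13.85
tool_pos: [0.6273, 0.019, 0.1239]
orientation: [3.141, 0.0, 2.701]
contact_force: [0.1, 0.4, 0.2]
gripper_width: 0.0853
grasp_force: 0.0
```

```bash
python3 - <<'E'
from h import *
go(.5843,-.3641,.05,160.7)
E
```

```text
t 13.85 pos [0.6273 0.019  0.1239] rpy deg [1.7999e+02 2.0000e-02 1.5473e+02] F [0.1 0.4 0.2] w 0.0853 g 0.0 j [ 0.03  0.49 -0.07  1.01 -0.    0.47]
x -3.116 y -9.121 z 1.849 turn -0.995
```

Call:
step_arm(
  increments=[
    [[-0.15, -0.4, 0, 0, 0, 0, 0.4], [-0.31, -0.9, 0, 0, 0, 0, 0.4], [-0.31, -0.9, 0, 0, 0, 0, 0.4], [-0.31, -0.9, 0, 0, 0, 0, 0.4], [-0.31, -0.9, 0, 0, 0, 0, 0.4], [-0.31, -0.9, 0, 0, 0, 0, 0.4], [-0.31, -0.9, 0, 0, 0, 0, 0.4], [-0.31, -0.9, 0, 0, 0, 0, 0.4], [-0.31, -0.9, 0, 0, 0, 0, 0.4], [-0.31, -0.9, 0.4, 0, 0, 0, 0.4], [-0.176, -0.621, 0.8, 0, 0, -0.995, 0.4], [0, 0, 0.65, 0, 0, 0, 0.4], [0, 0, 0, 0, 0, 0, 0.4]],
  ],
)

```text
time_s: 15.15
tool_pos: [0.5781, -0.3641, 0.0455]
orientation: [3.14, -0.008, 2.796]
contact_force: [0.1, 1.3, -0.6]
gripper_width: 0.0596
grasp_force: 0.0
```

```bash
python3 - <<'E'
from h import *
go(.5843,-.3641,.022,160.7)
c=cam("top");save(c,"t3.png",(215,160,425,270),3.8)
E
```

```text
t 15.15 pos [ 0.5781 -0.3641  0.0455] rpy deg [179.91  -0.47 160.2 ] F [ 0.1  1.3 -0.6] w 0.0596 g 0.0 j [-0.56  0.65  0.    0.93 -0.   -0.22]
x -0.145 y 0.053 z 0.587 turn -0.084
```

View pics/t3.png

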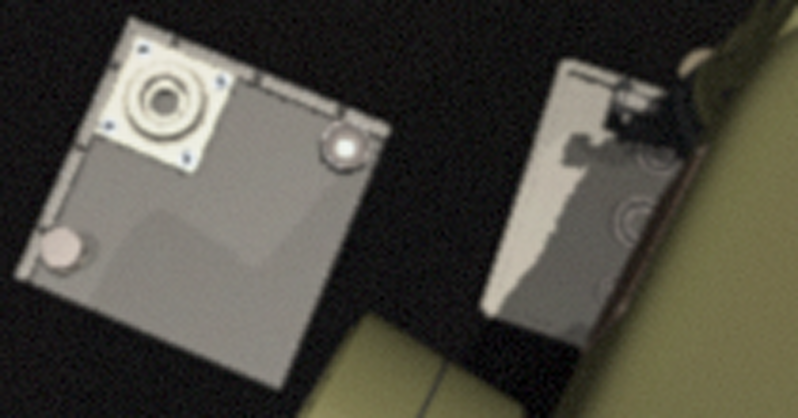

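The cover now sits square in the fence corner, with its bore at crop (165,97); the dish at (344,147) and the jar at (61,246) haven't moved. The arm is over the tray.

Call:
step_arm(
  increments=[
    [[-0.145, 0.053, 0, 0, 0, -0.084, 0.08], [0, 0, 0.3, 0, 0, 0, 0.08], [0, 0, 0.29, 0, 0, 0, 0.08], [0, 0, 0, 0, 0, 0, 0.08]],
  ],
)

```text
time_s: 15.6
tool_pos: [0.5873, -0.3626, 0.0247]
orientation: [3.141, -0.003, 2.81]
contact_force: [-0.0, -0.1, 0.6]
gripper_width: 0.046
grasp_force: 0.0
```

Call:
step_arm(
  increments=[
    [[0, 0, 0.08, 0, 0, 0, 0.08], [0, 0, 0.04, 0, 0, 0, 0.08]],
  ],
)

```text
time_s: 15.8
tool_pos: [0.5884, -0.3636, 0.0216]
orientation: [-3.142, -0.0, 2.809]
contact_force: [0.3, 0.8, -0.9]
gripper_width: 0.0461
grasp_force: 0.0
```

```bash
python3 - <<'E'
from h import *
go(.5843,-.3641,.0175,160.7)
c=cam("side");save(c,"s3.png",(250,130,350,205),7)
E
```

```text
t 15.8 pos [ 0.5884 -0.3636  0.0216] rpy deg [-180.     -0.    160.97] F [ 0.3  0.8 -0.9] w 0.0461 g 0.0 j [-0.55  0.68 -0.01  0.88 -0.   -0.22]
x 0.092 y -0.044 z 0.102 turn 0.045
```

View pics/s3.png

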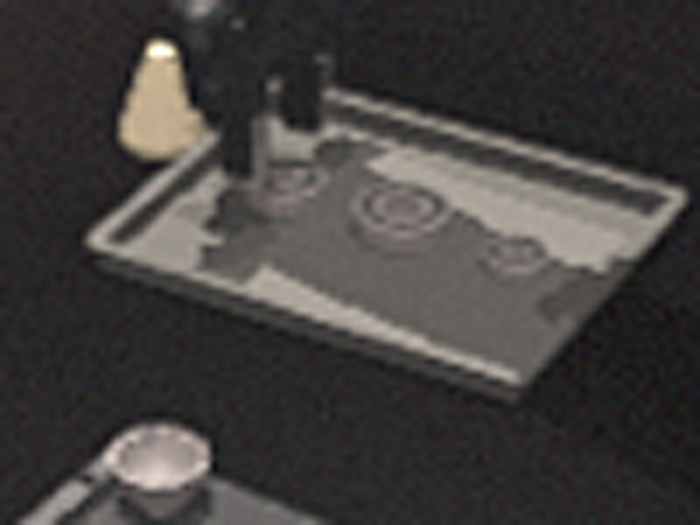

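The side view shows the fingers around the middle bearing, which is at (290,180); the large one is at (400,208) and the small one at (517,252). I overshot about 4 mm, so I'll correct that and touch the floor.

Call:
step_arm(
  increments=[
    [[0.092, -0.044, 0, 0, 0, 0.045, 0.08], [0, 0, 0.1, 0, 0, 0, 0.08], [0, 0, 0, 0, 0, 0, 0.08]],
  ],
)

```text
time_s: 16.15
tool_pos: [0.5837, -0.3643, 0.0173]
orientation: [3.141, -0.001, 2.804]
contact_force: [-0.6, 0.2, -0.0]
gripper_width: 0.046
grasp_force: 0.0
```

Call:
step_arm(
  increments=[
    [[0, 0, 0.05, 0, 0, 0, 0.08], [0, 0, 0, 0, 0, 0, 0.08]],
  ],
)

```text
time_s: 16.35
tool_pos: [0.5841, -0.3643, 0.0154]
orientation: [3.142, -0.0, 2.804]
contact_force: [-0.2, 0.6, 0.7]
gripper_width: 0.046
grasp_force: 0.0
```

Call:
step_arm(
  increments=[
    [[0, 0, 0.05, 0, 0, 0, 0.08], [0, 0, 0, 0, 0, 0, 0.08]],
  ],
)

```text
time_s: 16.55
tool_pos: [0.5842, -0.3642, 0.0134]
orientation: [3.142, -0.0, 2.805]
contact_force: [0.1, -0.7, 0.1]
gripper_width: 0.046
grasp_force: 0.0
```

Call:
step_arm(
  increments=[
    [[0, 0, 0.05, 0, 0, 0, 0.08], [0, 0, 0, 0, 0, 0, 0.08]],
  ],
)

```text
time_s: 16.75
tool_pos: [0.5841, -0.3642, 0.0114]
orientation: [3.142, -0.0, 2.805]
contact_force: [-1.0, 0.2, 0.0]
gripper_width: 0.0458
grasp_force: 0.0
```

Call:
step_arm(
  increments=[
    [[0, 0, 0.05, 0, 0, 0, 0.08], [0, 0, 0, 0, 0, 0, 0.08]],
  ],
)

```text
time_s: 16.95
tool_pos: [0.5841, -0.3642, 0.0094]
orientation: [3.141, -0.0, 2.804]
contact_force: [0.1, -0.3, 0.5]
gripper_width: 0.046
grasp_force: 0.0
```

Call:
step_arm(
  increments=[
    [[0, 0, 0.04, 0, 0, 0, 0.08], [0, 0, 0, 0, 0, 0, 0.08]],
  ],
)

```text
time_s: 17.15
tool_pos: [0.5841, -0.3642, 0.0079]
orientation: [3.141, -0.0, 2.804]
contact_force: [-0.0, -0.7, 0.5]
gripper_width: 0.0464
grasp_force: 0.0
```

Call:
step_arm(
  increments=[
    [[0, 0, 0.05, 0, 0, 0, 0.08], [0, 0, 0, 0, 0, 0, 0.08]],
  ],
)

```text
time_s: 17.35
tool_pos: [0.5841, -0.3643, 0.0058]
orientation: [3.142, -0.0, 2.804]
contact_force: [0.3, 0.9, -0.6]
gripper_width: 0.046
grasp_force: 0.0
```

Call:
step_arm(
  increments=[
    [[0, 0, 0.04, 0, 0, 0, 0.08], [0, 0, 0, 0, 0, 0, 0.08]],
  ],
)

```text
time_s: 17.55
tool_pos: [0.5841, -0.3642, 0.0043]
orientation: [3.142, -0.0, 2.804]
contact_force: [-0.7, -0.3, -0.2]
gripper_width: 0.0458
grasp_force: 0.0
```

Call:
step_arm(
  increments=[
    [[0, 0, 0.03, 0, 0, 0, 0.08], [0, 0, 0, 0, 0, 0, 0.08]],
  ],
)

```text
time_s: 17.75
tool_pos: [0.5842, -0.3643, 0.0031]
orientation: [3.142, -0.0, 2.804]
contact_force: [0.1, 0.7, -1.0]
gripper_width: 0.0465
grasp_force: 0.0
```

Call:
step_arm(
  increments=[
    [[0, 0, -0.06, 0, 0, 0, 0.08], [0, 0, 0, 0, 0, 0, -1], [0, 0, 0, 0, 0, 0, -1], [0, 0, 0, 0, 0, 0, -1], [0, 0, 0, 0, 0, 0, -1], [0, 0, 0, 0, 0, 0, -1]],
  ],
)

```text
time_s: 18.35
tool_pos: [0.5847, -0.3646, 0.0067]
orientation: [-3.141, 0.001, 2.804]
contact_force: [-1.9, 0.8, 6.1]
gripper_width: 0.0315
grasp_force: 59.1
```

```bash
python3 - <<'E'
from h import *
go(.6231,.0190,.10,151.3)
E
```

```text
t 18.35 pos [ 0.5847 -0.3646  0.0067] rpy deg [-1.7998e+02  7.0000e-02  1.6068e+02] F [-1.9  0.8  6.1] w 0.0315 g 59.1 j [-0.56  0.68 -0.04  0.85 -0.   -0.22]
x 2.265 y 9.368 z -2.333 turn 1.564
```

Call:
step_arm(
  increments=[
    [[0, 0, -0.5, 0, 0, 0, -1], [0, 0, -1, 0, 0, 0, -1], [0.1, 0.4, -0.83, 0, 0, 0, -1], [0.216, 0.9, 0, 0, 0, 0, -1], [0.216, 0.9, 0, 0, 0, 0, -1], [0.216, 0.9, 0, 0, 0, 0, -1], [0.216, 0.9, 0, 0, 0, 0, -1], [0.216, 0.9, 0, 0, 0, 0, -1], [0.216, 0.9, 0, 0, 0, 0, -1], [0.216, 0.9, 0, 0, 0, 0, -1], [0.216, 0.9, 0, 0, 0, 0, -1], [0.216, 0.9, 0, 0, 0, 0, -1], [0.216, 0.868, 0, 0, 0, 0, -1], [0, 0, 0, 0, 0, 0, -1], [0, 0, 0, 0, 0, 0, -1]],
  ],
)

```text
time_s: 19.85
tool_pos: [0.6227, 0.02, 0.0985]
orientation: [-3.141, -0.0, 2.806]
contact_force: [-0.4, -0.6, -0.7]
gripper_width: 0.0315
grasp_force: 59.6
```

```bash
python3 - <<'E'
from h import *
go(.6231,.0190,.06)
c=cam("side");save(c,"s4.png",(215,140,335,240),6)
E
```

```text
t 19.85 pos [0.6227 0.02   0.0985] rpy deg [-1.7996e+02 -2.0000e-02  1.6079e+02] F [-0.4 -0.6 -0.7] w 0.0315 g 59.6 j [ 0.03  0.5  -0.12  0.95 -0.    0.37]
x -0.018 y -0.021 z 0.963
```

View pics/s4.png

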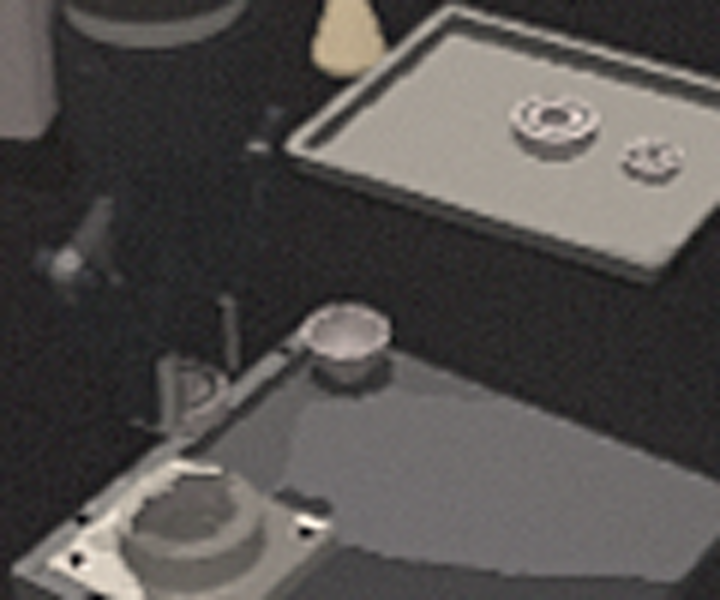

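The bearing hangs between the fingers at crop (195,395), roughly level, above the boss mouth at (197,510). The other bearings haven't moved.

Call:
step_arm(
  increments=[
    [[-0.018, -0.021, 0.5, 0, 0, 0, -1], [0, 0, 0.5, 0, 0, 0, -1], [0, 0, 0.16, 0, 0, 0, -1], [0, 0, 0, 0, 0, 0, -1], [0, 0, 0, 0, 0, 0, -1]],
  ],
)

```text
time_s: 20.4
tool_pos: [0.6237, 0.0175, 0.053]
orientation: [3.141, 0.001, 2.803]
contact_force: [-0.2, -0.2, -0.4]
gripper_width: 0.0312
grasp_force: 59.6
```

Call:
step_arm(
  increments=[
    [[0, 0, 0.08, 0, 0, 0, -1], [0, 0, 0, 0, 0, 0, -1]],
  ],
)

```text
time_s: 20.6
tool_pos: [0.6237, 0.018, 0.0498]
orientation: [3.141, 0.001, 2.804]
contact_force: [0.1, -0.2, -0.2]
gripper_width: 0.0317
grasp_force: 59.6
```

Call:
step_arm(
  increments=[
    [[0, 0, 0.04, 0, 0, 0, -1], [0, 0, 0, 0, 0, 0, -1]],
  ],
)

```text
time_s: 20.8
tool_pos: [0.6233, 0.0182, 0.0478]
orientation: [3.142, 0.0, 2.805]
contact_force: [-0.3, -0.1, -0.1]
gripper_width: 0.0314
grasp_force: 59.6
```

Call:
step_arm(
  increments=[
    [[0.011, 0.017, 0, 0, 0, 0, -1], [0, 0, 0.025, 0, 0, 0, -1], [0, 0, 0, 0, 0, 0, -1]],
  ],
)

```text
time_s: 21.1
tool_pos: [0.623, 0.0191, 0.0466]
orientation: [-3.142, -0.0, 2.805]
contact_force: [0.5, -1.4, -0.3]
gripper_width: 0.0313
grasp_force: 59.6
```

Call:
step_arm(
  increments=[
    [[0, 0, 0.025, 0, 0, 0, -1], [0, 0, 0, 0, 0, 0, -1]],
  ],
)

```text
time_s: 21.3
tool_pos: [0.623, 0.0189, 0.0455]
orientation: [-3.141, -0.0, 2.804]
contact_force: [0.2, 0.1, -0.1]
gripper_width: 0.0315
grasp_force: 59.6
```

Call:
step_arm(
  increments=[
    [[0, 0, 0.025, 0, 0, 0, -1], [0, 0, 0, 0, 0, 0, -1]],
  ],
)

```text
time_s: 21.5
tool_pos: [0.6231, 0.0189, 0.0446]
orientation: [-3.142, -0.0, 2.804]
contact_force: [0.1, 0.7, -0.6]
gripper_width: 0.0312
grasp_force: 59.6
```

Call:
step_arm(
  increments=[
    [[0, 0, 0.025, 0, 0, 0, -1], [0, 0, 0, 0, 0, 0, -1]],
  ],
)

```text
time_s: 21.7
tool_pos: [0.6233, 0.0189, 0.0437]
orientation: [3.142, 0.0, 2.804]
contact_force: [0.2, -0.2, 1.1]
gripper_width: 0.0316
grasp_force: 59.6
```

Call:
step_arm(
  increments=[
    [[0, 0, 0.025, 0, 0, 0, -1], [0, 0, 0, 0, 0, 0, -1]],
  ],
)

```text
time_s: 21.9
tool_pos: [0.6234, 0.0189, 0.0428]
orientation: [3.142, 0.001, 2.804]
contact_force: [0.6, -0.6, -0.1]
gripper_width: 0.0312
grasp_force: 59.6
```

Call:
step_arm(
  increments=[
    [[0, 0, 0.025, 0, 0, 0, -1], [0, 0, 0, 0, 0, 0, -1]],
  ],
)

```text
time_s: 22.1
tool_pos: [0.6234, 0.0189, 0.0419]
orientation: [3.142, 0.001, 2.804]
contact_force: [-1.4, -1.4, 1.0]
gripper_width: 0.0312
grasp_force: 60.3
```

Call:
step_arm(
  increments=[
    [[0, 0, 0.02, 0, 0, 0, -1], [0, 0, 0, 0, 0, 0, -1]],
  ],
)

```text
time_s: 22.3
tool_pos: [0.6235, 0.0189, 0.0418]
orientation: [3.141, 0.001, 2.804]
contact_force: [-1.1, -0.4, 5.7]
gripper_width: 0.0313
grasp_force: 61.9
```

Call:
step_arm(
  increments=[
    [[0, 0, -0.02, 0, 0, 0, 0.2], [0, 0, 0, 0, 0, 0, 0.2], [0, 0, 0, 0, 0, 0, 0.2], [0, 0, -0.3, 0, 0, 0, 0.2], [0, 0, -0.6, 0, 0, 0, 0.2], [0, 0, -1, 0, 0, 0, 0.2], [0, 0, -0.6, 0, 0, 0, 0.2], [0, 0, 0, 0, 0, 0, 0.2]],
  ],
)

```text
time_s: 23.1
tool_pos: [0.6263, 0.0191, 0.147]
orientation: [3.138, 0.008, 2.805]
contact_force: [-0.2, -0.2, -0.4]
gripper_width: 0.0517
grasp_force: 0.0
```

```bash
python3 - <<'E'
from h import *
go(.4961,.322,.16,160.7)
c=cam("side");save(c,"s5.png",(205,195,305,270),7)
E
```

```text
t 23.1 pos [0.6263 0.0191 0.147 ] rpy deg [179.81   0.47 160.69] F [-0.2 -0.2 -0.4] w 0.0517 g 0.0 j [ 0.03  0.47 -0.04  1.05  0.    0.37]
x 5.577 y 6.069 z -0.325 turn -0.002
```

View pics/s5.png

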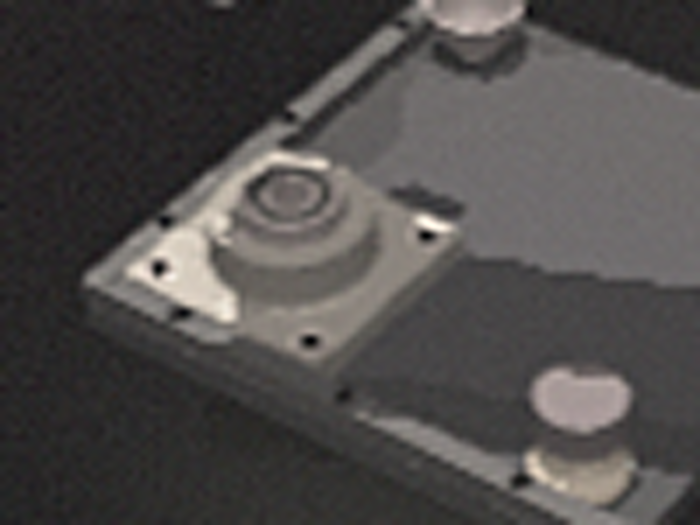

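The bearing sits level in the mouth at crop (290,195), standing slightly proud, and the cover is in the corner. Next is the sleeve.

Call:
step_arm(
  increments=[
    [[0.3, 0.3, 0, 0, 0, 0, 1], [0.6, 0.65, -0.1, 0, 0, 0, 1], [0.6, 0.65, -0.1, 0, 0, 0, 1], [0.6, 0.65, -0.1, 0, 0, 0, 1], [0.6, 0.65, 0, 0, 0, 0, 1], [0.6, 0.65, 0, 0, 0, 0, 1], [0.6, 0.65, 0, 0, 0, 0, 1], [0.6, 0.65, 0, 0, 0, 0, 1], [0.6, 0.65, 0, 0, 0, 0, 1], [0.47, 0.56, 0, 0, 0, 0, 1], [0, 0, 0, 0, 0, 0, 1], [0, 0, 0, 0, 0, 0, 1], [0, 0, 0, 0, 0, 0, 1]],
  ],
)

```text
time_s: 24.45
tool_pos: [0.4922, 0.3206, 0.1528]
orientation: [-3.14, -0.001, 2.804]
contact_force: [0.0, -0.4, 0.2]
gripper_width: 0.0857
grasp_force: 0.0
```

```bash
python3 - <<'E'
from h import *
go(.4961,.322,.058,160.7)
E
```

```text
t 24.45 pos [0.4922 0.3206 0.1528] rpy deg [-1.7989e+02 -6.0000e-02  1.6067e+02] F [ 0.  -0.4  0.2] w 0.0857 g 0.0 j [ 0.58  0.41 -0.13  1.04 -0.    0.91]
x -0.079 y 0.066 z 2.370 turn -0.005
```

Call:
step_arm(
  increments=[
    [[-0.079, 0.066, 0.3, 0, 0, 0, 1], [0, 0, 0.8, 0, 0, 0, 1], [0, 0, 0.8, 0, 0, 0, 0.2], [0, 0, 0.5, 0, 0, 0, 0.2], [0, 0, 0.27, 0, 0, 0, 0.2], [0, 0, 0, 0, 0, 0, 0.2], [0, 0, 0, 0, 0, 0, 0], [0, 0, 0, 0, 0, 0, -0.2], [0, 0, 0, 0, 0, 0, -0.4], [0, 0, 0, 0, 0, 0, -1], [0, 0, 0, 0, 0, 0, -1], [0, 0, 0, 0, 0, 0, -1]],
  ],
)

```text
time_s: 25.65
tool_pos: [0.4979, 0.3234, 0.0483]
orientation: [3.14, 0.002, 2.804]
contact_force: [0.2, -0.9, 5.8]
gripper_width: 0.0205
grasp_force: 58.9
```

```bash
python3 - <<'E'
from h import *
go(.4961,.322,.046,160.7)
E
```

```text
t 25.65 pos [0.4979 0.3234 0.0483] rpy deg [1.7989e+02 1.1000e-01 1.6069e+02] F [ 0.2 -0.9  5.8] w 0.0205 g 58.9 j [ 0.58  0.5  -0.27  0.8  -0.    0.91]
x 0.030 y -0.048 z 0.057 turn -0.002
```

Call:
step_arm(
  increments=[
    [[0, 0, 0, 0, 0, 0, 0], [0, 0, 0, 0, 0, 0, 0], [0, 0, 0, 0, 0, 0.5, 0], [0, 0, 0, 0, 0, 1, 0], [0, 0, 0, 0, 0, 1, 0], [0, 0, 0, 0, 0, 1, 0], [0, 0, 0, 0, 0, 1, 0], [0, 0, 0, 0, 0, 1, 0], [0, 0, 0, 0, 0, 1, 0], [0, 0, 0, 0, 0, 1, 0], [0, 0, 0, 0, 0, 1, 0], [0, 0, 0, 0, 0, 1, 0], [0, 0, 0, 0, 0, 1, 0], [0, 0, 0, 0, 0, 1, 0], [0, 0, 0, 0, 0, 1, 0], [0, 0, 0, 0, 0, 1, 0], [0, 0, 0, 0, 0, 1, 0], [0, 0, 0, 0, 0, 0.5, 0], [0, 0, 0, 0, 0, 0, 0]],
  ],
)

```text
time_s: 27.55
tool_pos: [0.4965, 0.3227, 0.0465]
orientation: [-3.141, 0.001, 1.234]
contact_force: [-0.0, 0.3, 0.1]
gripper_width: 0.0429
grasp_force: 0.0
```

```bash
python3 - <<'E'
from h import *
go(.4979,.3234,.048,70.7)
E
```

```text
t 27.55 pos [0.4965 0.3227 0.0465] rpy deg [-1.7997e+02  4.0000e-02  7.0700e+01] F [-0.   0.3  0.1] w 0.0429 g 0.0 j [ 0.58  0.51 -0.27  0.8   0.    2.48]
x 0.028 y 0.026 z -0.037 turn -0.000
```

Call:
step_arm(
  increments=[
    [[0.028, 0.026, 0, 0, 0, 0, 0], [0, 0, 0, 0, 0, 0, -0.2], [0, 0, 0, 0, 0, 0, -0.4], [0, 0, 0, 0, 0, 0, -1], [0, 0, 0, 0, 0, 0, -1], [0, 0, 0, 0, 0, 0, -1]],
  ],
)

```text
time_s: 28.15
tool_pos: [0.4984, 0.3236, 0.0469]
orientation: [3.141, -0.0, 1.234]
contact_force: [0.6, -0.2, -1.7]
gripper_width: 0.0205
grasp_force: 58.7
```

```bash
python3 - <<'E'
from h import *
go(.6234,.0189,.12)
E
```

```text
t 28.15 pos [0.4984 0.3236 0.0469] rpy deg [179.98  -0.    70.69] F [ 0.6 -0.2 -1.7] w 0.0205 g 58.7 j [ 0.58  0.51 -0.27  0.8  -0.    2.48]
x -6.154 y 5.469 z -1.828
```

Call:
step_arm(
  increments=[
    [[0, 0, -0.4, 0, 0, 0, -1], [0, 0, -0.8, 0, 0, 0, -1], [-0.15, 0.13, -0.8, 0, 0, 0, -1], [-0.4, 0.36, -0.1, 0, 0, 0, -1], [-0.65, 0.58, 0, 0, 0, 0, -1], [-0.65, 0.58, 0, 0, 0, 0, -1], [-0.65, 0.58, 0, 0, 0, 0, -1], [-0.65, 0.58, 0, 0, 0, 0, -1], [-0.65, 0.58, 0, 0, 0, 0, -1], [-0.65, 0.58, 0, 0, 0, 0, -1], [-0.65, 0.58, 0, 0, 0, 0, -1], [-0.65, 0.58, 0, 0, 0, 0, -1], [-0.3, 0.25, 0, 0, 0, 0, -1], [-0.1, 0.09, 0, 0, 0, 0, -1], [0, 0, 0, 0, 0, 0, -1], [0, 0, 0, 0, 0, 0, -1], [0, 0, 0, 0, 0, 0, -1]],
  ],
)

```text
time_s: 29.85
tool_pos: [0.6228, 0.0204, 0.1309]
orientation: [-3.141, -0.0, 1.235]
contact_force: [0.6, -0.7, -1.3]
gripper_width: 0.0207
grasp_force: 58.9
```

```bash
python3 - <<'E'
from h import *
go(.6234,.0189,.1)
c=cam("side");save(c,"s6.png",(205,140,305,265),4.8)
E
```

```text
t 29.85 pos [0.6228 0.0204 0.1309] rpy deg [-1.7996e+02 -1.0000e-02  7.0790e+01] F [ 0.6 -0.7 -1.3] w 0.0207 g 58.9 j [ 0.03  0.48 -0.07  1.02  0.    1.94]
x -0.032 y 0.027 z 0.772
```

View pics/s6.png

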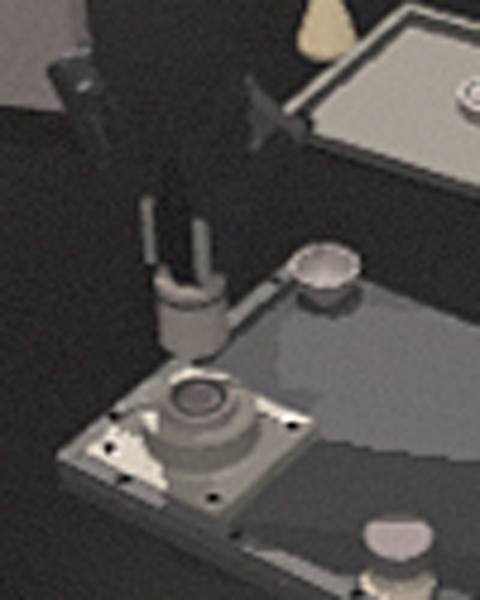

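The sleeve hangs upright above the boss: its foot is at crop (193,345) and the bearing at (200,397). I'll lower it.

Call:
step_arm(
  increments=[
    [[-0.032, 0.027, 0.3, 0, 0, 0, -1], [0, 0, 0.35, 0, 0, 0, -1], [0, 0, 0.1, 0, 0, 0, -1], [0, 0, 0, 0, 0, 0, -1], [0, 0, 0, 0, 0, 0, -1]],
  ],
)

```text
time_s: 30.4
tool_pos: [0.624, 0.0176, 0.1009]
orientation: [3.142, -0.0, 1.234]
contact_force: [0.5, -0.3, -2.0]
gripper_width: 0.0203
grasp_force: 58.9
```

```bash
python3 - <<'E'
from h import *
go(.6234,.0189,.095)
E
```

```text
t 30.4 pos [0.624  0.0176 0.1009] rpy deg [180.   -0.   70.7] F [ 0.5 -0.3 -2. ] w 0.0203 g 58.9 j [ 0.03  0.5  -0.11  0.96  0.    1.94]
x 0.025 y -0.025 z 0.148
```

Call:
step_arm(
  increments=[
    [[0, 0, 0.1, 0, 0, 0, -1], [0, 0, 0, 0, 0, 0, -1], [0, 0, 0, 0, 0, 0, -1]],
  ],
)

```text
time_s: 30.7
tool_pos: [0.6241, 0.0175, 0.0971]
orientation: [3.141, -0.0, 1.234]
contact_force: [0.3, -0.5, -2.8]
gripper_width: 0.0207
grasp_force: 58.9
```

```bash
python3 - <<'E'
from h import *
go(.6234,.0189,.092)
E
```

```text
t 30.7 pos [0.6241 0.0175 0.0971] rpy deg [ 1.7998e+02 -1.0000e-02  7.0680e+01] F [ 0.3 -0.5 -2.8] w 0.0207 g 58.9 j [ 0.03  0.51 -0.12  0.95 -0.    1.94]
x 0.028 y -0.028 z 0.127
```

Call:
step_arm(
  increments=[
    [[0.028, -0.028, 0, 0, 0, 0, -1], [0, 0, 0.05, 0, 0, 0, -1], [0, 0, 0, 0, 0, 0, -1]],
  ],
)

```text
time_s: 31.0
tool_pos: [0.6231, 0.0189, 0.0947]
orientation: [-3.141, 0.0, 1.234]
contact_force: [0.1, -0.4, -1.0]
gripper_width: 0.0208
grasp_force: 58.9
```

Call:
step_arm(
  increments=[
    [[0, 0, 0.04, 0, 0, 0, -1], [0, 0, 0, 0, 0, 0, -1]],
  ],
)

```text
time_s: 31.2
tool_pos: [0.6231, 0.0189, 0.093]
orientation: [-3.141, 0.0, 1.234]
contact_force: [-0.1, 0.6, -1.4]
gripper_width: 0.021
grasp_force: 58.9
```

Call:
step_arm(
  increments=[
    [[0, 0, 0.03, 0, 0, 0, -1], [0, 0, 0, 0, 0, 0, -1]],
  ],
)

```text
time_s: 31.4
tool_pos: [0.6234, 0.0189, 0.0921]
orientation: [3.141, 0.0, 1.234]
contact_force: [1.2, -0.4, -1.0]
gripper_width: 0.0204
grasp_force: 59.0
```

Call:
step_arm(
  increments=[
    [[0, 0, 0.03, 0, 0, 0, -1], [0, 0, 0, 0, 0, 0, -1]],
  ],
)

```text
time_s: 31.6
tool_pos: [0.6234, 0.0189, 0.0912]
orientation: [3.141, -0.0, 1.234]
contact_force: [-0.5, -0.4, 1.3]
gripper_width: 0.0206
grasp_force: 59.3
```

Call:
step_arm(
  increments=[
    [[0, 0, 0.03, 0, 0, 0, -1], [0, 0, 0, 0, 0, 0, -1]],
  ],
)

```text
time_s: 31.8
tool_pos: [0.6235, 0.0189, 0.0902]
orientation: [3.141, -0.0, 1.234]
contact_force: [-1.5, -0.2, 2.8]
gripper_width: 0.0204
grasp_force: 59.5
```

Call:
step_arm(
  increments=[
    [[0, 0, 0.03, 0, 0, 0, -1], [0, 0, 0, 0, 0, 0, -1]],
  ],
)

```text
time_s: 32.0
tool_pos: [0.6236, 0.0189, 0.0892]
orientation: [3.141, -0.0, 1.234]
contact_force: [-1.3, -0.2, 4.8]
gripper_width: 0.0204
grasp_force: 59.6
```

Call:
step_arm(
  increments=[
    [[0, 0, 0.03, 0, 0, 0, -1], [0, 0, 0, 0, 0, 0, -1]],
  ],
)

```text
time_s: 32.2
tool_pos: [0.6236, 0.0189, 0.0883]
orientation: [3.14, -0.0, 1.234]
contact_force: [-1.8, 0.1, 5.8]
gripper_width: 0.0207
grasp_force: 59.8
```

Call:
step_arm(
  increments=[
    [[0, 0, 0.03, 0, 0, 0, -1], [0, 0, 0, 0, 0, 0, -1]],
  ],
)

```text
time_s: 32.4
tool_pos: [0.6235, 0.0189, 0.0866]
orientation: [3.141, -0.0, 1.234]
contact_force: [-1.1, 0.3, 4.3]
gripper_width: 0.0204
grasp_force: 59.4
```

Call:
step_arm(
  increments=[
    [[0, 0, 0.03, 0, 0, 0, -1], [0, 0, 0, 0, 0, 0, -1]],
  ],
)

```text
time_s: 32.6
tool_pos: [0.6236, 0.0188, 0.0849]
orientation: [3.141, -0.0, 1.234]
contact_force: [0.1, -0.9, 1.9]
gripper_width: 0.0208
grasp_force: 59.2
```

Call:
step_arm(
  increments=[
    [[0, 0, 0.03, 0, 0, 0, -1], [0, 0, 0, 0, 0, 0, -1]],
  ],
)

```text
time_s: 32.8
tool_pos: [0.6234, 0.019, 0.0833]
orientation: [-3.142, -0.0, 1.234]
contact_force: [0.2, -0.0, 0.7]
gripper_width: 0.0207
grasp_force: 59.1
```

Call:
step_arm(
  increments=[
    [[0, 0, 0.03, 0, 0, 0, -1], [0, 0, 0, 0, 0, 0, -1]],
  ],
)

```text
time_s: 33.0
tool_pos: [0.6236, 0.0189, 0.0829]
orientation: [3.141, -0.0, 1.234]
contact_force: [0.1, -0.2, 4.1]
gripper_width: 0.0208
grasp_force: 59.4
```

Call:
step_arm(
  increments=[
    [[0, 0, 0.03, 0, 0, 0, -1], [0, 0, 0, 0, 0, 0, -1]],
  ],
)

```text
time_s: 33.2
tool_pos: [0.6237, 0.0189, 0.0828]
orientation: [3.14, -0.001, 1.234]
contact_force: [-3.7, -0.1, 10.3]
gripper_width: 0.0204
grasp_force: 60.1
```

Call:
step_arm(
  increments=[
    [[0, 0, 0.03, 0, 0, 0, -1], [0, 0, 0, 0, 0, 0, -1]],
  ],
)

```text
time_s: 33.4
tool_pos: [0.6238, 0.019, 0.0828]
orientation: [3.14, -0.001, 1.234]
contact_force: [-4.2, -0.4, 16.8]
gripper_width: 0.0205
grasp_force: 60.7
```

Call:
step_arm(
  increments=[
    [[0, 0, 0.01, 0, 0, 0, -1], [0, 0, 0, 0, 0, 0, -1]],
  ],
)

```text
time_s: 33.6
tool_pos: [0.6238, 0.019, 0.0827]
orientation: [3.139, -0.001, 1.234]
contact_force: [-5.1, 0.8, 19.3]
gripper_width: 0.0204
grasp_force: 61.0
```

It's on the shoulder: z holds at 0.083 while the force has risen to 19 N. I'll lift away.

Call:
step_arm(
  increments=[
    [[0, 0, -0.1, 0, 0, 0, -1], [0, 0, -0.2, 0, 0, 0, -1], [0, 0, -0.4, 0, 0, 0, -1], [0, 0, -0.7, 0, 0, 0, -1], [0, 0, 0, 0, 0, 0, -1], [0, 0, 0, 0, 0, 0, -1]],
  ],
)

```text
time_s: 34.2
tool_pos: [0.6236, 0.0189, 0.1356]
orientation: [3.141, -0.0, 1.234]
contact_force: [0.3, -0.5, -1.8]
gripper_width: 0.0204
grasp_force: 59.0
```

```bash
python3 - <<'E'
from h import *
go(.498,.3234,.0475)
E
```

```text
t 34.2 pos [0.6236 0.0189 0.1356] rpy deg [ 1.7996e+02 -2.0000e-02  7.0680e+01] F [ 0.3 -0.5 -1.8] w 0.0204 g 59.0 j [ 0.03  0.48 -0.06  1.03  0.    1.94]
x 6.145 y -5.482 z 2.203
```

Call:
step_arm(
  increments=[
    [[0.2, -0.18, 0, 0, 0, 0, -1], [0.45, -0.4, 0, 0, 0, 0, -1], [0.65, -0.58, 0, 0, 0, 0, -1], [0.65, -0.58, 0, 0, 0, 0, -1], [0.65, -0.58, 0, 0, 0, 0, -1], [0.65, -0.58, 0, 0, 0, 0, -1], [0.65, -0.58, 0, 0, 0, 0, -1], [0.65, -0.58, 0, 0, 0, 0, -1], [0.65, -0.58, 0, 0, 0, 0, -1], [0.65, -0.58, 0, 0, 0, 0, -1], [0.4, -0.36, 0, 0, 0, 0, -1], [0.1, -0.08, 0.3, 0, 0, 0, -1], [0, 0, 0.8, 0, 0, 0, -1], [0, 0, 0.6, 0, 0, 0, -1], [0, 0, 0.3, 0, 0, 0, -1], [0, 0, 0, 0, 0, 0, -1], [0, 0, 0, 0, 0, 0, -1]],
  ],
)

```text
time_s: 35.9
tool_pos: [0.4938, 0.3331, 0.0556]
orientation: [-3.141, 0.0, 1.233]
contact_force: [0.6, 0.5, -0.4]
gripper_width: 0.0203
grasp_force: 58.9
```

```bash
python3 - <<'E'
from h import *
go(.498,.3234,.0475)
c=cam("side");save(c,"s7.png",(200,190,320,400),2.8)
E
```

```text
t 35.9 pos [0.4938 0.3331 0.0556] rpy deg [-1.7999e+02  2.0000e-02  7.0650e+01] F [ 0.6  0.5 -0.4] w 0.0203 g 58.9 j [ 0.59  0.5  -0.25  0.82 -0.    2.5 ]
x -0.195 y 0.181 z 0.204
```

View pics/s7.png

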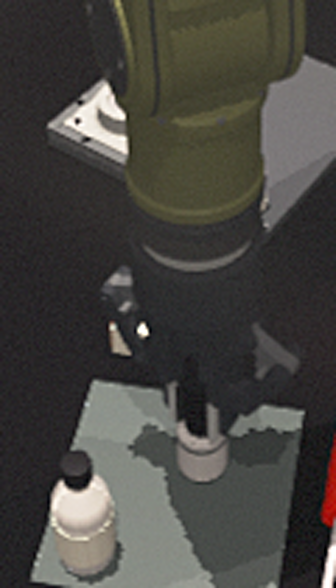

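The sleeve hangs upright over the mat, its foot at crop (203,470), about 8 mm up and clear of the oil bottle. I'll put it back and set it down.

Call:
step_arm(
  increments=[
    [[-0.19, 0.18, 0, 0, 0, 0, -1], [0, 0, 0.1, 0, 0, 0, -1], [0, 0, 0.06, 0, 0, 0, -1], [0, 0, 0, 0, 0, 0, -1]],
  ],
)

```text
time_s: 36.35
tool_pos: [0.4978, 0.3237, 0.0491]
orientation: [-3.141, 0.0, 1.233]
contact_force: [-0.4, 1.1, -0.9]
gripper_width: 0.0207
grasp_force: 58.9
```

Call:
step_arm(
  increments=[
    [[0, 0, 0.03, 0, 0, 0, -1], [0, 0, 0, 0, 0, 0, -1]],
  ],
)

```text
time_s: 36.55
tool_pos: [0.4978, 0.324, 0.048]
orientation: [-3.141, 0.0, 1.234]
contact_force: [0.1, 0.6, -1.8]
gripper_width: 0.0206
grasp_force: 58.9
```

Call:
step_arm(
  increments=[
    [[0, 0, 0.02, 0, 0, 0, -1], [0, 0, 0, 0, 0, 0, -1]],
  ],
)

```text
time_s: 36.75
tool_pos: [0.4978, 0.324, 0.0472]
orientation: [-3.142, 0.0, 1.234]
contact_force: [0.0, -0.2, -1.7]
gripper_width: 0.0202
grasp_force: 58.9
```

Call:
step_arm(
  increments=[
    [[0, 0, 0.02, 0, 0, 0, -1], [0, 0, 0, 0, 0, 0, -1]],
  ],
)

```text
time_s: 36.95
tool_pos: [0.498, 0.3241, 0.0469]
orientation: [3.141, -0.0, 1.234]
contact_force: [-0.5, -0.9, 1.9]
gripper_width: 0.0207
grasp_force: 59.4
```

Call:
step_arm(
  increments=[
    [[0, 0, 0.015, 0, 0, 0, -1], [0, 0, 0, 0, 0, 0, -1]],
  ],
)

```text
time_s: 37.15
tool_pos: [0.498, 0.3241, 0.0468]
orientation: [3.141, -0.001, 1.234]
contact_force: [-1.3, -0.5, 4.7]
gripper_width: 0.0205
grasp_force: 59.8
```

It's down on the mat. I'll open partly, then rise straight up.

Call:
step_arm(
  increments=[
    [[0, 0, 0, 0, 0, 0, -0.2], [0, 0, 0, 0, 0, 0, 0], [0, 0, 0, 0, 0, 0, 0.3], [0, 0, 0, 0, 0, 0, 0.3], [0, 0, -0.3, 0, 0, 0, 0.3], [0, 0, -0.8, 0, 0, 0, 0.3], [0, 0, -1, 0, 0, 0, 0.3], [0, 0, -1, 0, 0, 0, 0.3], [0, 0, -0.6, 0, 0, 0, 0.3], [-0.3, -0.5, 0, 0, 0, 0, 0.3], [-0.5, -0.9, 0, 0, 0, 0, 0.3], [-0.5, -0.9, 0, 0, 0, 0, 0.3], [-0.3, -0.5, 0, 0, 0, 0, 0.3], [0, 0, 0, 0, 0, 0, 0.3], [0, 0, 0, 0, 0, 0, 0.3]],
  ],
)

```text
time_s: 38.65
tool_pos: [0.3714, 0.301, 0.195]
orientation: [3.14, -0.002, 1.234]
contact_force: [-0.1, 0.1, -0.4]
gripper_width: 0.0552
grasp_force: 0.0
```

```bash
python3 - <<'E'
from h import *
go(.498,.3234)
c=cam("side");save(c,"s8.png",(200,190,340,420),2.6)
E
```

```text
t 38.65 pos [0.3714 0.301  0.195 ] rpy deg [ 1.7992e+02 -1.1000e-01  7.0720e+01] F [-0.1  0.1 -0.4] w 0.0552 g 0.0 j [ 0.68  0.2  -0.32  1.05 -0.    2.59]
x 1.573 y 2.802
```

View pics/s8.png

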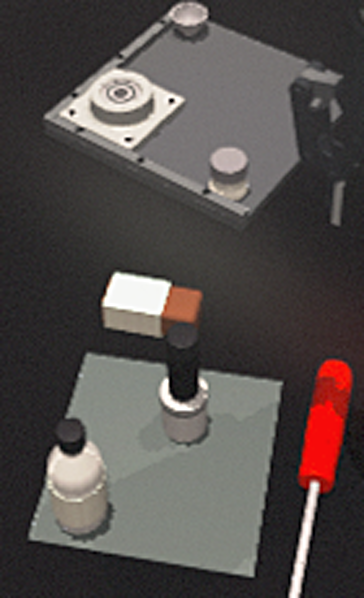

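The bearing is sunk level in the bore at crop (122,92), the cover is square in the corner, and the sleeve stands upright on the mat at (185,410). Everything else is where it was, so I'll hand in.

```bash
python3 -c "
from bench import bot
print(bot.hand_in())"
```

```text
the job is handed in; nothing more can be done
None
```

The job is handed in at about 39 s: cover square in the corner, middle bearing pressed onto its shoulder (force rose to 19 N), sleeve upright on its mat; the hand-in gave no verdict.

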